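# Run a jar on the pantry settling plate

### The arm

A 7-joint arm with a two-finger parallel gripper is mounted at the origin on the work surface. World frame = base frame: x ahead of the robot, y to its left, z up, the work surface at z = 0. Lengths are in m, angles in rad, forces in N, time in s.
With the tool pointing down it reaches from about 0.4 to 0.9 m from the base axis. Payload 5.5 kg.
Tool frame: the origin (TCP) lies between the finger pads, 19 mm behind the fingertips; this is the grasp point; z points along the fingers, y is the line along which they close (so a half turn about z gives the same grasp; the last joint's range is limited). The gripper opens to 92 mm and grips with 3 to 60 N. Pads are 19 mm wide; open, the fingers measure 130 mm over their backs; the gripper's body (75 mm by 190 mm) begins 47 mm behind the grasp point.
Start: joints at [1.609, 0.501, -0.427, 1.55, 0.221, 1.138, -0.21], TCP at [0.145, -0.634, 0.246] pointing down, gripper open.
Joint ranges: [-2.88, 2.88], [-0.31, 2.03], [-1.54, 1.56], [0.2, 2.42], [-1.41, 4.55], [0.19, 2.02], [-2.57, 2.57]. Speed limits (rad/s): [2.57, 2.57, 3.14, 3.14, 3.14, 3.14, 3.14].

### API

Orientations are given as a unit quaternion [x, y, z, w].
In Python, from bench import manip, effector, viewer gives the robot as it stands. Calls block until the motion is done:
- manip.move_pose(position, orientation): joint-space move of the TCP to a pose.
- manip.servo_line(position, ori=None, vel=0.15): straight line of the TCP; ori=None keeps the orientation; vel is the mean speed in m/s.
- manip.movej(angles): joint-space move.
- effector.open_jaws() and effector.close(f_grip=None): open the fingers fully, or close them until they stop; f_grip is the grip in N (None keeps the last).
- manip.sleep(seconds).
- manip.solve_ik(position, orientation): joint angles nearest the present ones, or None.
- viewer.get_image(name): name is "scene" or "top" or "wrist"; returns the picture (420x560x3 uint8, red, green, blue); there is no depth.
- viewer.get_calibration(name): a dict with "vfov" (degrees; the focal length in pixels is half the picture's height over the tangent of half this angle, whatever the lens; pixels are square), "cx", "cy" (the principal point, pixels), "dist_coeffs" ([k1, k2, p1, p2, k3] as OpenCV has them; the pictures are not rectified), "eye" and "attitude" of the camera in the world. Camera axes: x right, y down, z forward; pixel columns grow to the right and rows downward; lengths in m; the calibration is good to about 2 mm. A picture is of the moment at which its call begins: read the wrist's pose just before it. get_calibration takes no time and is no camera call; for the wrist camera it gives the pose at the moment of the call.
A pose or a line that the arm cannot do raises manip.PlanningError and nothing moves.
- manip.hand_in(): hands the job in; it is judged then, once.
Readings, each from a call of its own:
- manip.current_clock(): time.
- manip.current_q(): joint angles.
- manip.current_joint_velocities(): joint speeds.
- manip.current_tau(): joint torques, N m.
- manip.current_tool_pos(): TCP position.
- manip.current_tcp_rot(): TCP orientation.
- manip.current_force(): force on the tool from outside, world axes, zero at the start.
- manip.current_wrist_torque(): the same for the moment, N m.
- manip.current_finger_gap(): finger opening in m.
- manip.current_gripper_force(): force on a finger pad.
Only numpy, scipy, OpenCV 4.12 (cv2) and the standard library are available. Lean on these libraries where they do the work, as an engineer would, in place of code of your own. Each camera call takes 0.05 s, during which the arm holds its last target. There are 200 camera calls.

### The job

Lift the steel funnel off the settling plate and stand it, wide mouth down as it is now, wholly on the cork mat; then stand the tall jar upright in its place, wholly on the round plate. Then turn the selector until its nose clicks in at the three-dot mark, and last of all press the start button fully home and let go. Set things down gently without dropping them, and leave the short jar, the tin and the wooden spoon where they are.

Things in the scene. Friction and masses are not known exactly. Their poses are not given: they have to be found in the camera images.
- unit: (All sizes in mm.) Fixed white machine box, 200 (x) by 320 (y) by 50 high; origin at the centre of its underside, on the table. Its z is up; at yaw 0 its front (-x) faces the robot. The round plate is on its +y half, the selector and the start button on its -y half.
- plate_center (a point): Centre of the upper face of the machine's round fixed steel plate: 104 in diameter, standing 8 above the box top (58 above the table).
- funnel: Loose steel canning funnel standing upside down on the plate, about 0.12 kg (varies). Origin at the centre of its wide mouth (underside), z up along the neck. Wide rim 92 in diameter up to height 8, cone narrowing to 48 in diameter at height 32, then a nearly straight hollow neck down to 42 in diameter at its top, height 75; wall 3. Grip the neck from above.
- mat: Fixed square cork mat, 160 by 160 by 5, flat on the table at the robot's right; origin at the centre of its underside, x and y along its edges.
- tall_jar: Loose closed glass jar, 115 high, about 0.32 kg (varies), with a steel cap and a paper label, one of three things in a row at the robot's left. Body 62 in diameter up to height 85, then a shoulder narrowing to a neck, cap 55 in diameter from height 99 to 115. Origin at the centre of its underside, z up.
- short_jar: Bystander: loose closed jar of the same 62 diameter and make but only 68 high. Origin at the centre of its underside.
- tin: Bystander: loose round aluminium tin, 64 in diameter, 58 high. Origin at the centre of its underside.
- spoon: Bystander: loose wooden spoon, 200 long, lying on the table in front of the machine, along its own x. 20 high.
- dial (a joint): Selector angle, rad, growing clockwise from above, stops at -0.08 and 2.03. Clicks into four detents when let go: 0 (one-dot mark), 0.65 (two dots), 1.30 (three), 1.95 (four). Starts at one or two dots. At angle q the nose points 0.975 - q rad counter-clockwise from the machine's +x (away from its front). Marks: radial rows of black dots on the panel outside the knob. Turns with about 0.1 N m.
- dial_grip (a point): On the selector's vertical axis, 31 above the box top (81 above the table): a good TCP height. The selector is a black disc 50 in diameter, top 9 above the box top, carrying a bar grip 14 thick, 44 long, with upright flat sides, up to 41 above the box top; a pointed nose (7 more) with a white line is the bar's pointing end.
- start (a joint): Travel of the start button, m: 0 up, 0.006 fully down; spring return, about 5 N to press fully down. Pressed from 0.0045 on counts.
- start_top (a point): Centre of the top of the start button, a grey round button 26 in diameter in a steel collar, on the machine in front of the selector (80 towards the machine's -x from the selector's axis); its top is 22 above the box top and moves down with it; the collar's top is 12 above the box top.

How it is judged:
On the way, in this order (a step that is already met when the one before it is completed fails the run):
1. the funnel stands released on the cork mat (x of funnel in the frame of mat between -0.036 and 0.036 m and y of funnel in the frame of mat between -0.036 and 0.036 m and z of funnel in the frame of mat between 0.001 and 0.011 m and angle between funnel's own z axis and vertical below 0.12 rad and contact force between the fingers and funnel below 0.1 N), for 0.2 s.
2. the tall jar stands released on the round plate (horizontal distance between tall_jar and plate_center below 0.022 m and z of tall_jar in the frame of plate_center between -0.004 and 0.006 m and angle between tall_jar's own z axis and vertical below 0.1 rad and contact force between the fingers and tall_jar below 0.1 N), for 0.2 s.
3. the selector is at the three-dot mark (value of joint dial between 1.16 and 1.44 rad), for 0.2 s.
4. the start button is pressed home with the selector at the three-dot mark (all of step 3 and value of joint start above 0.0045 m and horizontal distance between tall_jar and plate_center below 0.022 m and z of tall_jar in the frame of plate_center between -0.004 and 0.006 m and angle between tall_jar's own z axis and vertical below 0.1 rad), for 0.04 s.
At the end, for the whole second after the job is handed in: Funnel mouth down on the mat (centre within 36 mm of the mat's along both edges, tilt under 0.12 rad); tall jar upright on the plate (within 22 mm of its centre, tilt under 0.1 rad); both at rest; selector at three dots (1.30 within 0.14 rad); start button, once pressed, up again (all of step 3 and x of funnel in the frame of mat between -0.036 and 0.036 m and y of funnel in the frame of mat between -0.036 and 0.036 m and z of funnel in the frame of mat between 0.001 and 0.011 m and angle between funnel's own z axis and vertical below 0.12 rad and horizontal distance between tall_jar and plate_center below 0.022 m and z of tall_jar in the frame of plate_center between -0.004 and 0.006 m and angle between tall_jar's own z axis and vertical below 0.1 rad and linear speed of each of tall_jar, funnel below 0.02 m/s and value of joint start below 0.002 m); the robot touches nothing.
It fails at once if the short jar, the tin or the spoon moved by more than 25 mm (distance of any of short_jar, tin, spoon from where it was at the start of the episode above 0.025 m).
It fails at once if the tall jar or the funnel is tipped by more than 0.6 rad (angle between any of tall_jar, funnel's own z axis and vertical above 0.6 rad).
It fails at once if the tall jar or the funnel is dropped (falls free faster than 0.45 m/s, about 10 mm) ((contact force between the fingers and tall_jar below 0.1 N and linear speed of tall_jar above 0.45 m/s) or (contact force between the fingers and funnel below 0.1 N and linear speed of funnel above 0.45 m/s)).
It also fails if it takes over 72 s, if anything falls off the work surface, if the arm or the gripper's body presses on something with over 40 N, if the wrist force passes 120 N, or if a joint passes its speed limit or range.

## Working session

There is one attempt and no reset: what is moved stays moved. The work goes in short steps, each a Python script; the robot and the scene stay as the last script left them, time stands still between calls to the robot, and variables do not carry over. Pictures are saved under pics/ and viewed, at most 10 in all, crops included, and the job is handed in when it is done.

```bash
mkdir -p pics; python3 - <<'E'
from bench import manip, effector, viewer
import cv2
for n in ["scene","top"]:
    im=viewer.get_image(n); cv2.imwrite(f"pics/{n}0.png",cv2.resize(im[:,:,::-1],(800,600),interpolation=cv2.INTER_CUBIC))
    print(n,viewer.get_calibration(n))
print(manip.current_clock(),manip.current_tcp_rot(),manip.current_finger_gap())
E
```

```text
scene {'vfov': 49.95293596768468, 'cx': 278.47885652583943, 'cy': 210.95696004559125, 'dist_coeffs': array([-0.05478746,  0.        ,  0.        ,  0.        ,  0.        ]), 'eye': array([ 1.07624237, -0.57416086,  0.88526246]), 'attitude': array([ 0.86399547,  0.34565414, -0.14118405, -0.33779003])}
top {'vfov': 46.387893636504515, 'cx': 282.0918024157644, 'cy': 211.33384254209724, 'dist_coeffs': array([-0.05001397,  0.        ,  0.        ,  0.        ,  0.        ]), 'eye': array([ 0.4125755 , -0.01048277,  1.04665701]), 'attitude': array([-0.69761832,  0.71479921, -0.03804241,  0.03071717])}
0.1 [ 9.93690751e-01  1.12151573e-01 -7.33341014e-05 -8.43366702e-04] 0.09180400895923536
```

View pics/scene0.png

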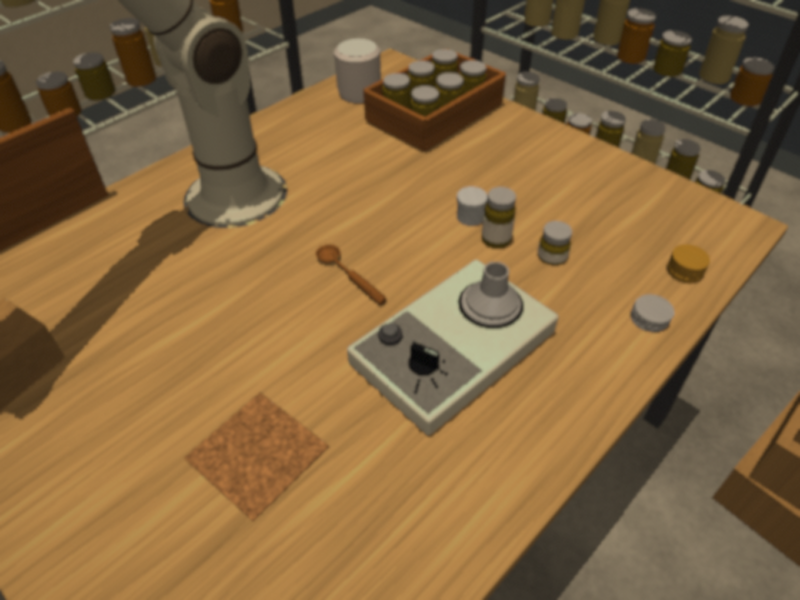

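View pics/top0.png

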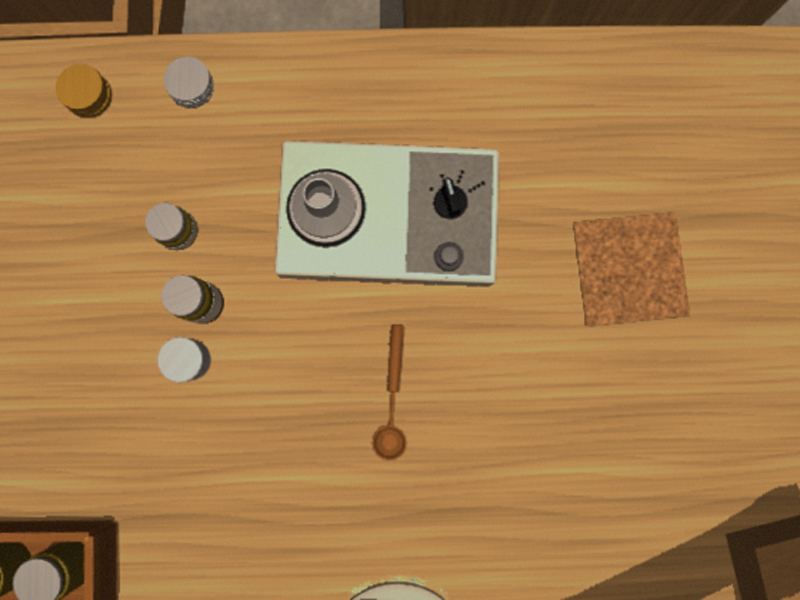

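The top view shows the tall jar in the middle of the row (cap ~183,297), with the short jar above it and the tin below. The funnel neck top is at ~(320,193), the selector at ~(450,200) pointing up, the button at ~(448,255) and the mat at ~(631,269). I'll enlarge it next.

```bash
python3 - <<'E'
from bench import viewer
import cv2
im=viewer.get_image("top")[:,:,::-1]
cv2.imwrite("pics/c1.png",cv2.resize(im[92:212,185:345+0],(800,600),interpolation=cv2.INTER_CUBIC))
cv2.imwrite("pics/c2.png",cv2.resize(im[135:275,95:235],(600,600),interpolation=cv2.INTER_CUBIC))
cv2.imwrite("pics/top_raw.png",im)
E
```

```text
(no output)
```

View pics/c1.png

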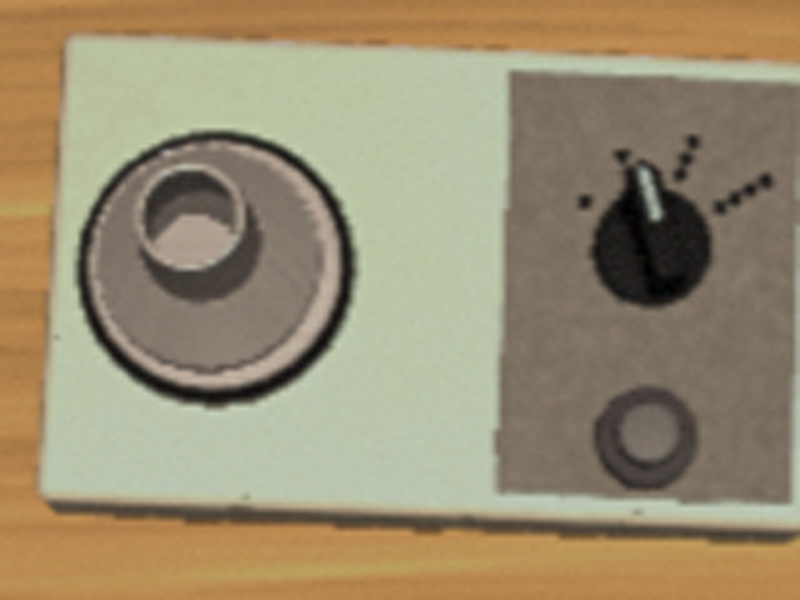

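View pics/c2.png

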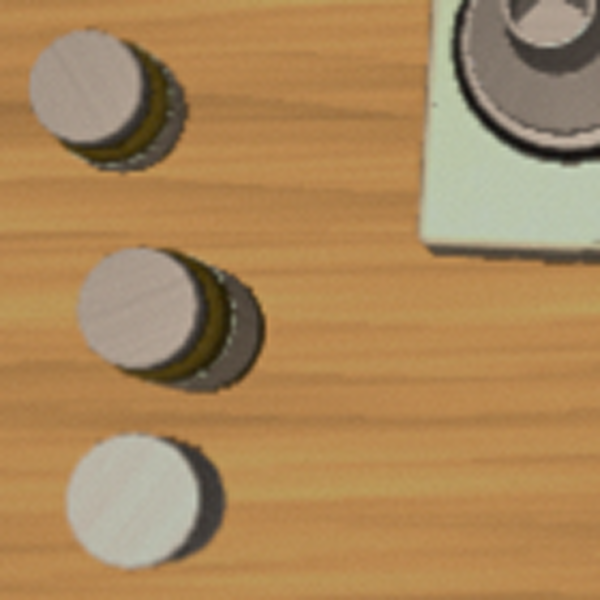

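```bash
cat > h.py <<'E'
import numpy as np, cv2
from scipy.spatial.transform import Rotation as R
from bench import manip, effector, viewer
def ray(c,px,z):
    f=210/np.tan(np.radians(c['vfov'])/2); K=np.array([[f,0,c['cx']],[0,f,c['cy']],[0,0,1]])
    p=cv2.undistortPoints(np.array([[px]],float),K,c['dist_coeffs'])[0,0]
    d=R.from_quat(c['attitude']).apply([p[0],p[1],1]); e=c['eye']
    return (e+d*(z-e[2])/d[2])[:2]
def down(yaw):  # tool y axis (closing line) along world yaw+90deg, z down
    return (R.from_euler('z',yaw)*R.from_quat([1,0,0,0])).as_quat()
E
python3 - <<'E'
from h import *
c=viewer.get_calibration("top")
def c1(u,v): return ((u+.5)/5-.5+185,(v+.5)/5-.5+92)
def c2(u,v): s=600/140; return ((u+.5)/s-.5+95,(v+.5)/s-.5+135)
def c0(u,v): return ((u+.5)*.7-.5,(v+.5)*.7-.5)
P={'neck':(c1(192,217),.133),'plate':(c1(217,267),.058),'knob':(c1(652,247),.059),'nose':(c1(640,162),.091),'btn':(c1(651,432),.072),'collar':(c1(646,438),.062),
'TL':(c1(68,35),.05),'BL':(c1(42,497),.05),'TR':(c0(498,150),.05),'BR':(c0(495,279),.05),
'tall':(c2(140,308),.115),'short':(c2(86,86),.068),'tin':(c2(133,500),.058)}
for i,q in enumerate([(573,222),(675,212),(689,316),(585,326)]): P[f'mat{i}']=(c0(*q),.005)
r={k:ray(c,*v) for k,v in P.items()}
for k,v in r.items(): print(k,v.round(4))
d=r['TL']-r['TR']; print('unit yaw',np.arctan2(-d[0],d[1])); d=r['TL']-r['BL'];print(np.arctan2(d[1],d[0]))
print('ctr',np.mean([r[k] for k in('TL','TR','BL','BR')],0),'mat',np.mean([r[f'mat{i}'] for i in range(4)],0))
d=r['knob']-r['collar'];print('knob-collar',d,np.hypot(*d),np.arctan2(d[1],d[0]))
for n,q in (('fun',[*r['neck'],.113]),('tall',[*r['tall'],.075]),('knob',[*r['knob'],.082])):
    for y in np.arange(-3,3.2,.4):
        s=manip.solve_ik(q,down(y)); print(n,round(y,1),None if s is None else np.round(s,2)[[0,4,6]])
E
```

```text
neck [0.6503 0.0878]
plate [0.6485 0.0858]
knob [ 0.6526 -0.0932]
nose [ 0.6796 -0.0869]
btn [ 0.5734 -0.0893]
collar [ 0.5726 -0.088 ]
TL [0.7512 0.1479]
BL [0.556  0.1597]
TR [ 0.7307 -0.1667]
BR [ 0.5399 -0.1548]
tall [0.5198 0.275 ]
short [0.632  0.3161]
tin [0.4356 0.2954]
mat0 [ 0.6303 -0.2837]
mat1 [ 0.6429 -0.4425]
mat2 [ 0.4827 -0.4536]
mat3 [ 0.4716 -0.294 ]
unit yaw -0.06510235621077083
-0.06044591782126883
ctr [ 0.64446674 -0.00350039] mat [ 0.55689221 -0.36846819]
knob-collar [ 0.07993158 -0.00523169] 0.08010261060409761 -0.06535886224478805
fun -3.0 [0.39 0.67 1.05]
fun -2.6 [0.59 1.07 1.22]
fun -2.2 [0.59 1.07 1.62]
fun -1.8 [0.59 1.07 2.02]
fun -1.4 [-0.87 -0.93 -2.46]
fun -1.0 [-0.64 -0.54 -2.33]
fun -0.6 [ 0.04  0.23 -2.52]
fun -0.2 [ 0.35  0.6  -2.39]
fun 0.2 [ 0.4   0.67 -2.03]
fun 0.6 [ 0.42  0.72 -1.66]
fun 1.0 [ 0.41  0.7  -1.25]
fun 1.4 [ 0.38  0.64 -0.82]
fun 1.8 [ 0.35  0.6  -0.39]
fun 2.2 [0.36 0.62 0.  ]
fun 2.6 [0.37 0.63 0.39]
fun 3.0 [0.38 0.65 0.78]
tall -3.0 [0.2  0.88 0.5 ]
tall -2.6 [0.32 1.12 0.76]
tall -2.2 [0.32 1.12 1.16]
tall -1.8 [0.32 1.12 1.56]
tall -1.4 [0.32 1.12 1.96]
tall -1.0 [0.32 1.12 2.36]
tall -0.6 [-0.71 -0.19 -2.54]
tall -0.2 [-0.54 -0.01 -2.29]
tall 0.2 [ 0.01  0.6  -2.38]
tall 0.6 [ 0.05  0.65 -2.02]
tall 1.0 [ 0.1   0.72 -1.67]
tall 1.4 [ 0.32  1.12 -1.52]
tall 1.8 [ 0.32  1.12 -1.12]
tall 2.2 [ 0.32  1.12 -0.72]
tall 2.6 [ 0.13  0.76 -0.1 ]
tall 3.0 [0.16 0.81 0.27]
knob -3.0 [0.76 0.89 1.19]
knob -2.6 [0.87 1.14 1.47]
knob -2.2 [0.87 1.14 1.87]
knob -1.8 [-0.66 -1.21 -2.44]
knob -1.4 [-0.49 -0.79 -2.28]
knob -1.0 [-0.22 -0.39 -2.17]
knob -0.6 [ 0.44  0.41 -2.38]
knob -0.2 [ 0.49  0.47 -2.02]
knob 0.2 [ 0.54  0.53 -1.66]
knob 0.6 [ 0.58  0.59 -1.3 ]
knob 1.0 [ 0.63  0.66 -0.95]
knob 1.4 [ 0.67  0.73 -0.59]
knob 1.8 [ 0.72  0.8  -0.24]
knob 2.2 [0.74 0.85 0.13]
knob 2.6 [0.76 0.89 0.51]
knob 3.0 [0.77 0.9  0.91]
```

```bash
python3 - <<'E'
from h import *
m=manip; y=2.9; F=[.6500,.0875]; M=[.557,-.3685]
print(m.solve_ik([*M,.063],down(y)))
m.move_pose([*F,.26],down(y)); print(m.current_clock(),m.current_tool_pos(),m.current_q().round(2))
m.servo_line([*F,.115],vel=.1); print(m.current_force())
effector.close(15); print('gap',m.current_finger_gap(),m.current_gripper_force(),m.current_force())
m.servo_line([*F,.14],vel=.06); print('gap',m.current_finger_gap(),m.current_force(),m.current_clock())
cv2.imwrite("pics/s1.png",viewer.get_image("scene")[:,:,::-1])
E
```

```text
[ 1.13522174  0.91603623 -0.91087455  1.60721894  0.81479181  1.03779057
  1.30474897]
3.2333 [0.65024834 0.08623413 0.25981853] [ 0.59  0.84 -1.3   1.5   0.81  1.42  0.58]
[-0.27050539  0.51678567 -0.02369837]
gap 0.046005372012508566 14.954417587432545 [-0.69297943 -0.25724365 -0.51794265]
gap 0.046008847377194184 [-0.06763004  0.2195854  -0.72701361] 6.1917
```

View pics/s1.png

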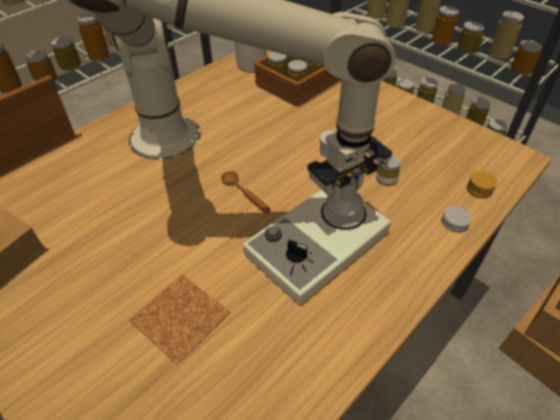

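The funnel is in the grip (gap 46 mm) and clear of the plate, at about (345,205). Carrying it to the mat.

```bash
cat >> h.py <<'E'
def lower(xy,z0,zmin,step=.001,df=1.5):
    """step down until the tool feels df N of upward push"""
    manip.sleep(.2); f0=np.mean([manip.current_force()[2] for _ in range(5)]); z=z0
    while z>zmin:
        z-=step; manip.servo_line([*xy,z],vel=.02)
        f=manip.current_force()[2]-f0
        if abs(f)>df: break
    print('lowered',round(z,4),manip.current_tool_pos().round(4),round(f,2))
E
python3 - <<'E'
from h import *
m=manip; F=[.6500,.0875]; M=[.557,-.3685]
m.servo_line([*F,.22],vel=.15)
m.servo_line([*M,.22],vel=.18); print(m.current_finger_gap(),m.current_force())
m.servo_line([*M,.068],vel=.1)
lower(M,.068,.060)
effector.open_jaws(); m.sleep(.2); print(m.current_clock(),m.current_tool_pos())
m.servo_line([*M,.22],vel=.15)
# go to tall jar region at height
m.servo_line([.56,.0,.26],vel=.25)
cv2.imwrite("pics/s2.png",viewer.get_image("scene")[:,:,::-1]); print(m.current_clock(),m.current_q().round(2))
T=[.5198,.275]
for y in (2.9,3.14,-2.9): print(y,m.solve_ik([*T,.075],down(y)),m.solve_ik([.6485,.0858,.135],down(y)))
E
```

```text
0.04615774887084348 [ 0.22175432  1.07503893 -0.98417574]
lowered 0.061 [ 0.5571 -0.3685  0.0619] 6.95
14.3667 [ 0.55701183 -0.36849647  0.06101536]
17.2583 [ 0.91  0.73 -1.41  1.75  0.74  1.33  0.66]
2.9 [ 0.22578106  0.89137791 -1.0884028   1.81459582  0.92195809  1.04501359
  0.09433903] [ 0.54710497  0.92300824 -1.15508371  1.6120522   0.8910387   1.21680378
  0.53195482]
3.14 [ 0.24666251  0.92255696 -1.1311528   1.81402237  0.96066393  1.07616677
  0.31037321] [ 0.56600402  0.95785516 -1.20524411  1.6114777   0.93574922  1.24976368
  0.74689841]
-2.9 [ 0.26627628  0.95589561 -1.17408496  1.81349398  0.9996484   1.10962236
  0.53027447] [ 0.58297796  0.99480569 -1.25537662  1.61097063  0.98083574  1.28509651
  0.96589435]
```

View pics/s2.png

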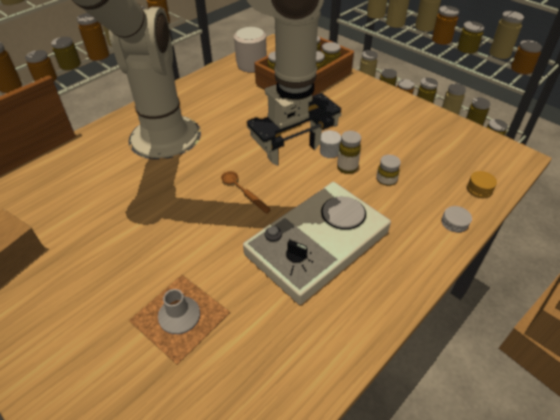

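The funnel stands upright in the middle of the mat at (180,312). Next is the tall jar.

```bash
python3 - <<'E'
from h import *
m=manip; y=3.14; T=[.5198,.275]; P=[.6485,.0858]
m.move_pose([*T,.25],down(y))
m.servo_line([*T,.075],vel=.1); print(m.current_force().round(2))
effector.close(28); print('gap',m.current_finger_gap(),m.current_gripper_force(),m.current_force().round(2))
m.servo_line([*T,.24],vel=.1); print('gap',m.current_finger_gap(),m.current_force().round(2),m.current_clock())
m.servo_line([*P,.24],vel=.15)
m.servo_line([*P,.139],vel=.1)
lower(P,.139,.130)
effector.open_jaws(); m.sleep(.2); print(m.current_clock(),m.current_tool_pos())
m.servo_line([*P,.26],vel=.15); m.servo_line([.55,-.09,.26],vel=.25); print(m.current_clock())
cv2.imwrite("pics/s3.png",viewer.get_image("scene")[:,:,::-1])
E
```

```text
[-0.01  0.45  0.44]
gap 0.06157994328582935 27.995019535155734 [-0.81  3.14  0.91]
gap 0.061476305076078534 [ 0.26 -0.37 -3.5 ] 22.625
lowered 0.133 [0.6487 0.0859 0.1335] 3.78
28.0583 [0.64847159 0.0857832  0.13294694]
30.0167
```

View pics/s3.png

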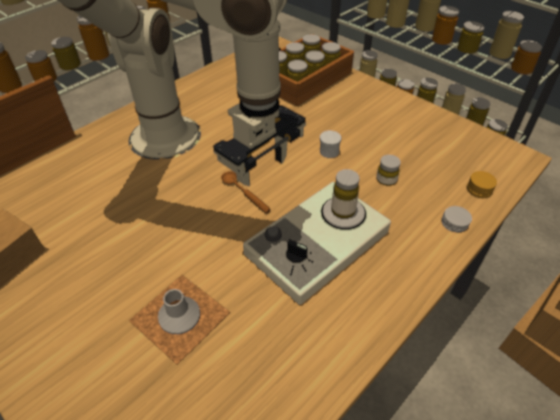

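The jar stands upright on the plate at about (345,195), and the row neighbours look undisturbed. Next is the selector.

```bash
python3 - <<'E'
from h import *
m=manip; K=[.6526,-.0932]; a=np.pi+.26
m.move_pose([*K,.2],down(a)); m.servo_line([*K,.083],vel=.1)
effector.close(20); print('gap',m.current_finger_gap(),m.current_force().round(2),m.current_clock())
for k in range(1,6):
    m.servo_line([*K,.083],down(a-.66*k/5)); print(m.current_clock(),m.current_wrist_torque()[2].round(3),m.current_force().round(1))
effector.open_jaws(); m.sleep(.2)
m.servo_line([*K,.2],vel=.15)
effector.close(10); m.servo_line([.45,-.09,.25],vel=.25); print(m.current_clock())
im=viewer.get_image("top")[:,:,::-1]
cv2.imwrite("pics/c3.png",cv2.resize(im[92:212,185:345],(800,600),interpolation=cv2.INTER_CUBIC))
E
```

```text
gap 0.01368695121364099 [-0.18 -0.53  0.89] 33.1167
33.4 0.071 [-0.7  1.2 -0. ]
33.6833 0.036 [0.5 0.3 0.3]
33.9667 -0.03 [ 0.2  1.9 -0.4]
34.25 -0.102 [ 0.3  3.5 -0.7]
34.5333 0.067 [ 1.5  4.8 -2. ]
39.375
```

View pics/c3.png

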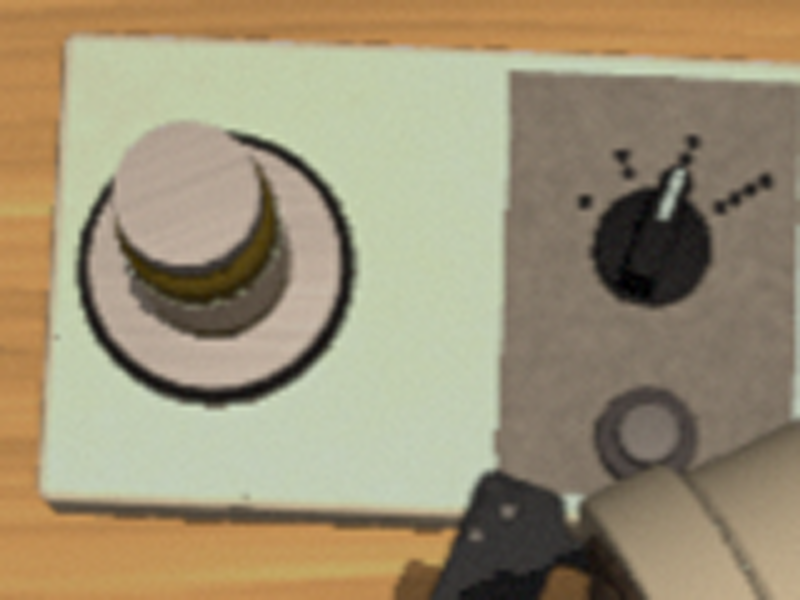

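The nose points at the three-dot row (680,170), and the jar is centred on the plate. Now the button.

```bash
python3 - <<'E'
from h import *
m=manip; B=[.573,-.0887]
m.move_pose([*B,.15],down(2.9)); m.servo_line([*B,.095],vel=.1); m.sleep(.2)
f0=m.current_force()[2]; z=.093
while z>.080:
    z-=.001; m.servo_line([*B,z],vel=.02); m.sleep(.1); f=m.current_force()[2]-f0; print(round(z,4),m.current_tool_pos()[2].round(4),round(f,2))
    if abs(f)>9: break
m.sleep(.2)
m.servo_line([*B,.15],vel=.1); m.servo_line([.45,-.1,.28],vel=.2); print(m.current_clock())
m.movej([1.609,.501,-.427,1.55,.221,1.138,-.21]); m.sleep(.5); print(m.current_clock())
im=viewer.get_image("top")[:,:,::-1]; cv2.imwrite("pics/t4.png",im)
E
```

```text
0.092 0.092 0.64
0.091 0.0912 1.99
0.09 0.0901 2.38
0.089 0.0891 2.95
0.088 0.0881 2.51
0.087 0.0871 5.29
0.086 0.0861 3.75
0.085 0.0852 6.13
0.084 0.085 13.25
46.2583
48.9583
```

View pics/t4.png

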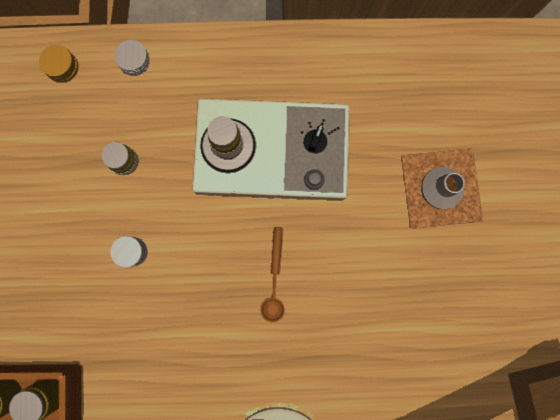

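The button bottomed out (13 N at the stop) and was released. The funnel is on the mat, the jar on the plate and the selector at three dots, with the bystanders where they were.

```bash
python3 -c "
from bench import manip
print(manip.hand_in())"
```

```text
the job is handed in; nothing more can be done
None
```

I finished every step and handed the job in at about 49 s of the 72 s allowed; the judge's verdict was not returned, but the last picture shows the funnel on the mat, the tall jar on the plate, the selector at three dots and the bystanders unmoved, and the start button was pressed to its stop and released.

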